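# Pack the optics kit into its caddy

### The arm

A 6-joint arm with a two-finger parallel gripper is mounted at the origin on the work surface. World frame = base frame: x ahead of the robot, y to its left, z up, the work surface at z = 0. Lengths are in mm, angles in degrees, forces in N, time in s.
With the tool pointing down it reaches from about 350 to 850 mm from the base axis. Payload 8.1 kg.
Tool frame: the origin (TCP) lies between the finger pads; the fingertips stand 11 mm ahead of it and the grasp point (between the pads) lies 8 mm behind it; z points along the fingers, y is the line along which they close (so a half turn about z gives the same grasp; the last joint's range is limited). The gripper opens to 85 mm and grips with 20 to 120 N. Pads are 22 mm wide; open, the fingers measure 114 mm over their backs; the gripper's body (76 mm by 85 mm) begins 54 mm behind the grasp point. The pads swing forward as they close: fully open they stand 13 mm farther back than shut.
Start: joints at [58.304, 7.471, 85.268, -0, 87.261, -4.893], TCP at [270.535, 535.552, 242.292] pointing down, gripper open.
Joint ranges: [-169.43, 169.43], [-51.17, 129.36], [1.28, 143.12], [-76.62, 256.62], [0, 156.53], [-152.29, 152.29]. Speed limits (degrees/s): [136.94, 136.94, 159.86, 180, 180, 180].

### API

Orientations are given as [roll, pitch, yaw] about the fixed x, y, z axes, in that order (R = Rz(yaw) Ry(pitch) Rx(roll)).
In Python, from bench import r, snapshot, get_calibration gives the robot as it stands.
- The arm moves only by the tool step_arm, never from a script. Its argument "rows" is a list of rows, each a list of 2 entries, a list of its own where there are three numbers: the shift along the tool's x, y, z in mm, then the turn about the tool's z in degrees. In form: [[[tx, ty, tz], yaw], ...]. A call has 1 to 12 rows; each row is the pose to reach, as a shift and turn from the pose commanded when the call began, along the tool's axes at that moment; what a row does not reach only later rows make up. A row lasts 1/10 s, in which the tool goes at most 50 mm and 8.59 degrees, less where a joint would pass 70% of its speed; a pose out of reach is approached as far as the arm can. A call with a gripper value outside its range is refused whole. "fingers" is the opening, from 0 (shut) to 1 (fully open), set as the call begins (left out, the last holds). The fingers move at their own pace and stop on an object; "squeeze" is the grip in N (left out, the last holds). Time passes only in rows, so rows that repeat a pose let the fingers close. It gives the time, the measured TCP pose, the force, the opening and the grip force at its end, in the units of the state.
- r.sense(): the state, without advancing time (a new reading comes with each control period).
- snapshot(name): name is "side" or "top"; returns the picture (400x640x3 uint8, blue, green, red); there is no depth.
- get_calibration(name): a dict with "fovy" (degrees; the focal length in pixels is half the picture's height over the tangent of half this angle, whatever the lens; pixels are square), "cx", "cy" (the principal point, pixels), "eye" and "orientation" of the camera in the world. Camera axes: x right, y up, looking along -z (the intrinsics and any distortion apply to the point x, -y, -z); pixel columns grow to the right and rows downward; lengths in mm; the calibration is good to about 2 mm. A picture is of the moment at which its call begins. get_calibration takes no time and is no camera call.
- r.hand_in(): hands the job in; it is judged then, once.
The state is a dict: "time": time; "joint_pos": joint angles; "qd": joint speeds; "joint_efforts": joint torques, N m; "tool_pos": TCP position; "tcp_rot": TCP orientation; "ft_force": force on the tool from outside, world axes, zero at the start; "wrist_torque": the same for the moment, N m; "finger_gap": finger opening in mm; "grip_force": force on a finger pad.
Only numpy, scipy, OpenCV 4.12 (cv2) and the standard library are available. Lean on these libraries where they do the work, as an engineer would, in place of code of your own. Each camera call takes 0.05 s, during which the arm holds its last target. There are 200 camera calls.

### The job

Pack the optics kit away in the grey caddy, each part standing upright on the floor of its own recess: the glass-windowed cube in the square one, the footed pedestal post in the small round one, the lens in the large round one and the mirror mount in the oblong slot. Leave the windowless black block and the plain post without a foot standing where they are.

Things in the scene. Friction and masses are not known exactly. Their poses are not given: they have to be found in the camera images.
- cube: Beam-splitter cube: a black 40 x 40 x 40 mm cube, round glass window with a bright steel ring in the top and in each side. 0.13 kg. Origin: centre of its underside; z up, x and y square to its sides.
- pedestal_post: Pedestal post: upright dark steel post, 18 mm diameter stem, on a wider round foot 38 mm in diameter and 8 mm thick; stem top 70 mm above the origin, a thin 6 mm brass stud on it to 78 mm. 0.16 kg. Origin: centre of the foot's underside; z up along the post.
- lens: Lens: black upright cylinder, 50 mm diameter, 50 mm high, two grey bands, greenish glass in the top. 0.15 kg. Origin: centre of its underside; z up along its axis.
- mirror_mount: Mirror mount: black upright plate, 12 mm thick (x), 52 mm wide (y), top edge 54 mm above the origin, on a foot 22 (x) x 56 (y) x 8 mm high; round mirror on the -x face; three 9 mm brass knobs stand 9 mm out of the +x face, 20 mm off the middle in y (the middle is clear to pinch). 0.14 kg. Origin: centre of the foot's underside; z up.
- blank_block: Look-alike to leave: solid black 40 x 40 x 40 mm block with no windows, five thin straight lines on its top. 0.17 kg. Origin: centre of its underside.
- plain_post: Look-alike to leave: straight upright dark steel post with no wider foot, 24 mm diameter, 70 mm high, a thin brass stud on it to 78 mm. 0.2 kg. Origin: centre of its underside.
- square_pocket: One of four fixed black blocks, 92 x 92 x 18 mm, filling a grey tray two by two, 95 mm apart (block tops 23 mm, tray rim 20 mm above the table). Origin: centre of its underside, 5 mm above the table; z up, x, y along its sides. Recess in its middle, open upward, 12 mm deep, white floor 6 mm above the origin: square, 60 x 60 mm, sides parallel to x and y.
- small_round_pocket: One of four fixed black blocks, 92 x 92 x 18 mm, filling a grey tray two by two, 95 mm apart (block tops 23 mm, tray rim 20 mm above the table). Origin: centre of its underside, 5 mm above the table; z up, x, y along its sides. Recess in its middle, open upward, 12 mm deep, white floor 6 mm above the origin: round, 56 mm diameter (the smaller round one).
- large_round_pocket: One of four fixed black blocks, 92 x 92 x 18 mm, filling a grey tray two by two, 95 mm apart (block tops 23 mm, tray rim 20 mm above the table). Origin: centre of its underside, 5 mm above the table; z up, x, y along its sides. Recess in its middle, open upward, 12 mm deep, white floor 6 mm above the origin: round, 74 mm diameter (the larger round one).
- slot_pocket: One of four fixed black blocks, 92 x 92 x 18 mm, filling a grey tray two by two, 95 mm apart (block tops 23 mm, tray rim 20 mm above the table). Origin: centre of its underside, 5 mm above the table; z up, x, y along its sides. Recess in its middle, open upward, 12 mm deep, white floor 6 mm above the origin: an oblong slot, 40 mm along x and 78 mm along y.

How it is judged:
By the outcome, as a careful person would: the job done as asked, in the order asked, and still so for the second after the job is handed in, with the robot touching nothing.
It also fails if it takes over 112 s, if anything falls off the work surface, if the arm or the gripper's body presses on something with over 40 N, if the wrist force passes 120 N, or if a joint passes its speed limit or range.

## Working session

There is one attempt and no reset: what is moved stays moved. The work goes in short steps, Python scripts to look and compute and a tool call to move; the robot and the scene stay as the last step left them, time stands still between calls to the robot, and variables do not carry over. Pictures are saved under pics/ and viewed, at most 14 in all, crops included, and the job is handed in when it is done.

Besides the shell and the picture viewer there is one more tool, called after "Call:" by a JSON object that holds its "op" and its "data". step_arm: Moves the arm, as the interface text tells. Its arguments: {"type":"object","properties":{"rows":{"type":"array"},"fingers":{"type":"number"},"squeeze":{"type":"number"}},"required":["rows"]}

```bash
mkdir -p pics; python3 - <<'E'
from bench import r,snapshot,get_calibration
import cv2
for n in("side","top"):
    cv2.imwrite(f"pics/{n}0.png",snapshot(n)); print(n,get_calibration(n))
print(r.sense())
E
```

```text
side {'fovy': 54.48030686114961, 'cx': 319.3922496592108, 'cy': 202.53821521315524, 'eye': array([ 376.39008823, -739.46950163,  700.85844852]), 'orientation': array([ 48.5281109 ,   0.94402831, -10.30580464])}
top {'fovy': 43.260325259401974, 'cx': 330.7895673647808, 'cy': 195.72820050444537, 'eye': array([ 242.77656264,   19.08181599, 1381.72498129]), 'orientation': array([ 11.35353421,  -0.95373847, -90.51587877])}
{'time': 0.1, 'joint_pos': array([ 5.83058112e+01,  7.51204578e+00,  8.53233317e+01,  5.89918416e-04,
        8.72656468e+01, -4.89336392e+00]), 'qd': array([-0.00316817, -0.21389347, -0.19786943, -0.05722457, -0.04710028,
        0.03940458]), 'joint_efforts': array([ 3.05982838e-03, -5.70953715e+01, -5.01941049e+01, -1.76910189e-04,
        8.19625013e-03,  2.45573051e-05]), 'tool_pos': array([270.24832124, 535.12781032, 241.33337527]), 'tcp_rot': array([-1.79899394e+02, -9.20456731e-03,  1.53199138e+02]), 'ft_force': array([-0.44480675,  0.70958918, -1.58024445]), 'wrist_torque': array([0.00720393, 0.03684215, 0.02748609]), 'grip_force': 0.0, 'finger_gap': 85.3635219031091}
```

View pics/top0.png

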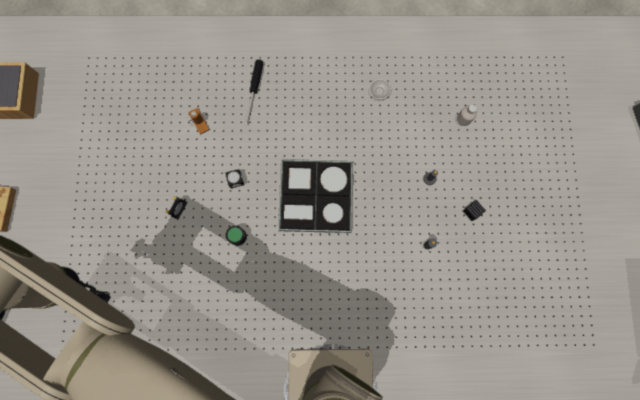

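View pics/side0.png

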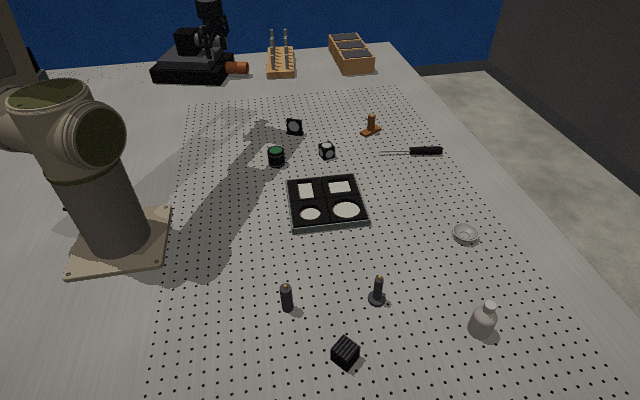

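The top view shows the cube at (235,178), lens (236,236), mirror mount (177,208), pedestal (430,178), plain post (431,243), block (474,210) and caddy at about (316,196). I'll enlarge crops to get more precise pixels.

```bash
cat >h.py <<'E'
import numpy as np
from bench import r,snapshot,get_calibration
from scipy.spatial.transform import Rotation as Rt
def cam(n):
    c=get_calibration(n); return c,200/np.tan(np.radians(c["fovy"]/2)),Rt.from_euler("xyz",c["orientation"],degrees=True).as_matrix()
def proj(n,p):
    c,f,R=cam(n); q=(np.atleast_2d(p)-c["eye"])@R
    return np.c_[c["cx"]+f*q[:,0]/-q[:,2],c["cy"]+f*q[:,1]/q[:,2]]
def back(n,uv,z):
    c,f,R=cam(n); uv=np.atleast_2d(uv).astype(float)
    d=np.c_[(uv[:,0]-c["cx"])/f,-(uv[:,1]-c["cy"])/f,-np.ones(len(uv))]@R.T
    return c["eye"]+d*((z-c["eye"][2])/d[:,2])[:,None]
E
python3 - <<'E'
import cv2
from h import *
t=cv2.imread("pics/top0.png");s=cv2.imread("pics/side0.png")
up=lambda i,f:cv2.convertScaleAbs(cv2.resize(i,None,fx=f,fy=f,interpolation=cv2.INTER_CUBIC),alpha=1.5,beta=20)
cv2.imwrite("pics/tA.png",up(t[140:260,160:360],4))
cv2.imwrite("pics/sA.png",up(s[110:240,255:385],4))
R=up(t[160:260,410:500],4);S=up(s[265:365,275:395],4)
cv2.imwrite("pics/B.png",np.vstack([np.hstack([R[:,:320],S])])[:, :800])
# automatic white-floor centroids
for n,im,b in(("top",t,(160,235,280,355)),("side",s,(170,235,285,370))):
    y0,y1,x0,x1=b; m=(cv2.cvtColor(im,6)[y0:y1,x0:x1]>150).astype(np.uint8)
    k,_,st,ce=cv2.connectedComponentsWithStats(m)
    for i in range(1,k):
        if 60<st[i,4]<1500: uv=ce[i]+[x0,y0]; print(n,uv.round(1),st[i,4],back(n,uv,11).round(1)[0])
E
```

```text
top [333.2 178.7] 482 [566.2 -13.3  11. ]
top [299.2 178. ] 393 [568.6  81.5  11. ]
top [353.3 219.5] 67 [450.9 -67.5  11. ]
top [297.8 211.6] 353 [473.7  85.   11. ]
top [332.5 212.4] 276 [471.  -10.5  11. ]
top [294.7 232.9] 79 [414.9  93.3  11. ]
side [339.  186.6] 193 [570.9  86.4  11. ]
side [305.4 190.2] 179 [476.   89.2  11. ]
side [346.2 209.4] 302 [569.2  -9.9  11. ]
side [310.1 213.4] 157 [473.5  -6.4  11. ]
```

View pics/tA.png

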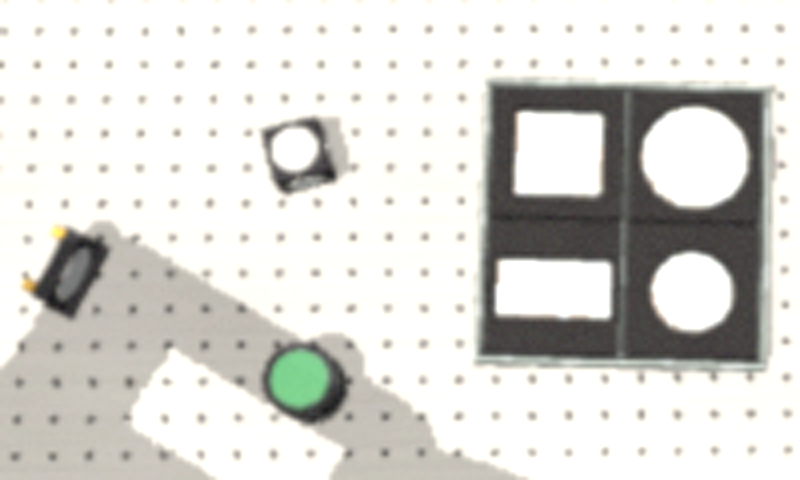

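View pics/sA.png

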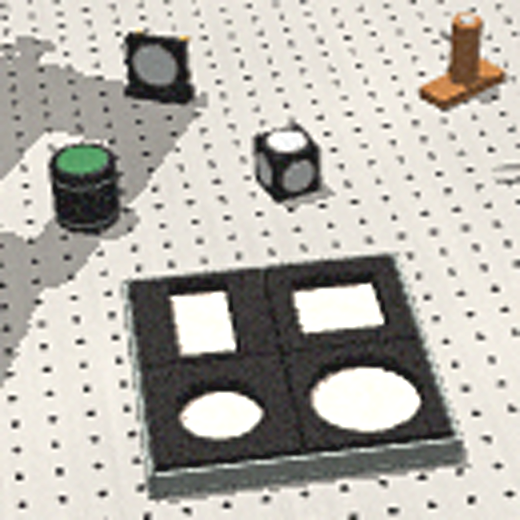

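View pics/B.png

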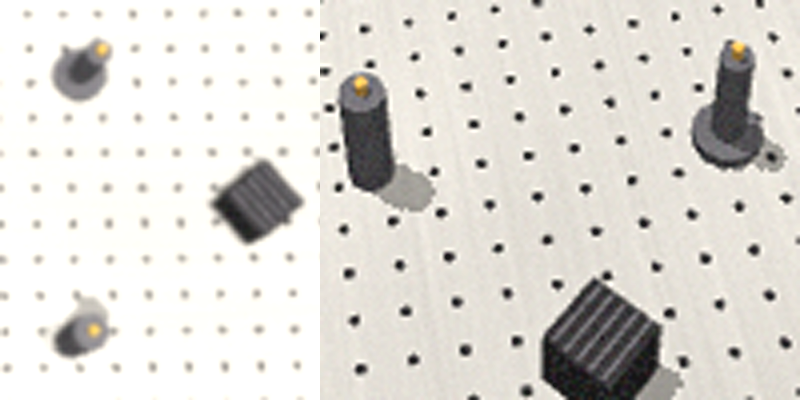

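```bash
python3 - <<'E'
from h import *
A=lambda x,y:(x/4+160,y/4+140)
S=lambda x,y:(x/4+255,y/4+110)
B=lambda x,y:(x/4+410,y/4+160)
C=lambda x,y:((x-320)/4+275,y/4+265)
for nm,n,p,z in[("cubewin","top",A(298,150),40),("cubewin","side",S(285,140),40),
("cube e1","top",A(262,129),40),("cube e2","top",A(319,118),40),
("c1","side",S(254,138),40),("c2","side",S(285,122),40),("c3","side",S(320,140),40),("c4","side",S(284,159),40),
("lens","top",A(299,378),50),("lens","side",S(85,160),50),
("stud","top",B(102,47),78),("foot","top",B(80,74),8),("stud","side",C(738,46),78),("foot","side",C(727,137),8),
("plain stud","top",B(94,330),78),("plain","side",C(361,82),78),
("mk1","top",A(59,232),45),("mk2","top",A(28,285),45),("m c1","top",A(78,230),54),("m c2","top",A(37,297),54),("m c3 foot","top",A(105,248),8),("m c4 foot","top",A(74,318),8),
("m","side",S(127,34),54),("m","side",S(190,42),54),("m foot","side",S(124,98),0),("m foot","side",S(190,104),0)]:
    print(nm,n,np.round(p,1),back(n,p,z).round(1)[0])
E
```

```text
cubewin top [234.5 177.5] [564.1 256.3  40. ]
cubewin side [326.2 145. ] [568.1 257.7  40. ]
cube e1 top [225.5 172.2] [579.  281.2  40. ]
cube e2 top [239.8 169.5] [586.6 242.6  40. ]
c1 side [318.5 144.5] [545.2 265.3  40. ]
c2 side [326.2 140.5] [573.1 282.8  40. ]
c3 side [335. 145.] [594.6 252.2  40. ]
c4 side [326.  149.8] [562.4 232.2  40. ]
lens top [234.8 234.5] [406.9 249.4  50. ]
lens side [276.2 150. ] [413.3 246.5  50. ]
stud top [435.5 171.8] [ 568.1 -285.4   78. ]
foot top [430.  178.5] [ 566.2 -285.2    8. ]
stud side [379.5 276.5] [ 569.8 -286.    78. ]
foot side [376.8 299.2] [ 568.5 -290.8    8. ]
plain stud top [433.5 242.5] [ 379.  -270.7   78. ]
plain side [285.2 285.5] [ 383.2 -271.8   78. ]
mk1 top [174.8 198. ] [507.2 413.8  45. ]
mk2 top [167.  211.2] [471.2 432.5  45. ]
m c1 top [179.5 197.5] [506.7 398.6  54. ]
m c2 top [169.2 214.2] [461.5 423.4  54. ]
m c3 foot top [186.2 202. ] [503.  392.6   8. ]
m c4 foot top [178.5 219.5] [454.4 411.4   8. ]
m side [286.8 118.5] [465.8 420.9  54. ]
m side [302.5 120.5] [515.4 396.9  54. ]
m foot side [286.  134.5] [458.  409.7   0. ]
m foot side [302.5 136. ] [511.7 388.7   0. ]
```

```bash
cat >fit.py <<'E'
import cv2
from h import *
from scipy.optimize import differential_evolution
def box(x0,x1,y0,y1,z0,z1): return np.array([[a,b,c] for a in(x0,x1) for b in(y0,y1) for c in(z0,z1)],float)
def cyl(rad,z0,z1):
    a=np.linspace(0,2*np.pi,24,endpoint=False); return np.vstack([np.c_[rad*np.cos(a),rad*np.sin(a),0*a+z] for z in(z0,z1)])
M={"cube":[box(-20,20,-20,20,0,40)],"mirror":[box(-6,6,-26,26,0,54),box(-11,11,-28,28,0,8)],
"lens":[cyl(25,0,50)],"post":[cyl(19,0,8),cyl(9,0,70),cyl(3,70,78)]}
F=4
def sil(n,nm,q,win):
    x0,y0,w,h=win; c,s=np.cos(np.radians(q[2])),np.sin(np.radians(q[2])); m=np.zeros((h*F,w*F),np.uint8)
    for P in M[nm]:
        W=P@np.array([[c,s,0],[-s,c,0],[0,0,1]])+[q[0],q[1],q[3] if len(q)>3 else 0]
        uv=((proj(n,W)-[x0,y0]+.5)*F).astype(np.float32)
        cv2.fillConvexPoly(m,cv2.convexHull(np.round(uv).astype(np.int32)),1)
    return m
def mask(im,win,th):
    x0,y0,w,h=win; g=cv2.resize(cv2.cvtColor(im[y0:y0+h,x0:x0+w],6),None,fx=F,fy=F,interpolation=cv2.INTER_LINEAR)
    k,l,st,ce=cv2.connectedComponentsWithStats((g<th).astype(np.uint8)); i=1+np.argmax(st[1:,4]); m=(l==i).astype(np.uint8)
    cs,_=cv2.findContours(m,0,2); cv2.drawContours(m,cs,-1,1,-1); return m
def fit(nm,guess,ims,wins,ths,dyaw,views=("top","side"),z=0):
    ms={n:mask(ims[n],wins[n],ths[n]) for n in views}
    cost=lambda q:sum((sil(n,nm,[*q,z],wins[n])!=ms[n]).sum()/ms[n].sum() for n in views)
    b=[(guess[0]-15,guess[0]+15),(guess[1]-15,guess[1]+15),(guess[2]-dyaw,guess[2]+dyaw)]
    o=differential_evolution(cost,b,seed=1,popsize=12,maxiter=40); return o.x,o.fun
E
python3 - <<'E'
from fit import *
ims={n:cv2.imread(f"pics/{n}0.png") for n in("top","side")}
for nm,g,d in[("cube",(566,257,15),45),("mirror",(485,405,-60+90),35),("lens",(410,248,0),.1),("post",(568,-286,0),.1)]:
    wins={}
    for n in ims:
        u,v=proj(n,[g[0],g[1],30])[0]; wins[n]=(int(u)-20,int(v)-20,40,40)
    for vs in(("top",),("side",),("top","side")):
        x,f=fit(nm,g,ims,wins,{"top":75 if nm!="post" else 105,"side":75},d,vs); print(nm,vs,x.round(1),round(f,3))
E
```

```text
cube ('top',) [566.1 259.7  23.4] 2.51
cube ('side',) [568.  257.9   9.1] 0.309
cube ('top', 'side') [567.9 259.1  17.9] 2.9Traceback (most recent call last):
  File "<stdin>", line 8, in <module>
  File "fit.py", line 25, in fit
    o=differential_evolution(cost,b,seed=1,popsize=12,maxiter=40); return o.x,o.fun
    return fun(*args, **kwargs)
    ret = solver.solve()
    next(self)
    ~~~~^^^^^^
    energy = self.func(parameters)
    return self.f(x, *self.args)
           ~~~~~~^^^^^^^^^^^^^^^
  File "fit.py", line 23, in <lambda>
    cost=lambda q:sum((sil(n,nm,[*q,z],wins[n])!=ms[n]).sum()/ms[n].sum() for n in views)
                  ~~~^^^^^^^^^^^^^^^^^^^^^^^^^^^^^^^^^^^^^^^^^^^^^^^^^^^^^^^^^^^^^^^^^^^^
  File "fit.py", line 23, in <genexpr>
    cost=lambda q:sum((sil(n,nm,[*q,z],wins[n])!=ms[n]).sum()/ms[n].sum() for n in views)
                       ~~~^^^^^^^^^^^^^^^^^^^^^
  File "fit.py", line 14, in sil
    uv=((proj(n,W)-[x0,y0]+.5)*F).astype(np.float32)
         ~~~~^^^^^
  File "h.py", line 7, in proj
    c,f,R=cam(n); q=(np.atleast_2d(p)-c["eye"])@R
          ~~~^^^
  File "h.py", line 5, in cam
    c=get_calibration(n); return c,200/np.tan(np.radians(c["fovy"]/2)),Rt.from_euler("xyz",c["orientation"],degrees=True).as_matrix()
ValueError: time passes only in moves, steps and waits
```

```bash
sed -i 's/^def cam/import functools\n@functools.lru_cache\ndef cam/' h.py
python3 - <<'E'
import re
s=open('fit.py').read()
s=s.replace("k,l,st,ce=cv2.connectedComponentsWithStats((g<th).astype(np.uint8))","k,l,st,ce=cv2.connectedComponentsWithStats(cv2.morphologyEx((g<th).astype(np.uint8),cv2.MORPH_CLOSE,np.ones((5,5),np.uint8)))")
open('fit.py','w').write(s)
E
python3 - <<'E'
from fit import *
ims={n:cv2.imread(f"pics/{n}0.png") for n in("top","side")}
vis=[]
for nm,g,d in[("cube",(566,257,15),45),("mirror",(485,405,-60+90),35),("lens",(410,248,0),.1),("post",(568,-286,0),.1)]:
    wins={}
    for n in ims:
        u,v=proj(n,[g[0],g[1],30])[0]; wins[n]=(int(u)-20,int(v)-20,40,40)
    th={"top":95 if nm!="post" else 115,"side":90}
    for vs in(("top",),("side",),("top","side")):
        x,f=fit(nm,g,ims,wins,th,d,vs); print(nm,vs,x.round(1),round(f,3))
    row=[]
    for n in ims:
        x0,y0,w,h=wins[n]; c=cv2.resize(ims[n][y0:y0+h,x0:x0+w],None,fx=4,fy=4)
        for m,col in((mask(ims[n],wins[n],th[n]),(0,0,255)),(sil(n,nm,x,wins[n]),(0,255,0))):
            cs,_=cv2.findContours(m,0,2); cv2.drawContours(c,cs,-1,col,1)
        row.append(c)
    vis.append(np.vstack(row))
cv2.imwrite("pics/fit.png",np.hstack(vis))
E
```

```text
cube ('top',) [566.5 258.6  15.3] 1.098
cube ('side',) [568.3 257.4  11.7] 0.26
cube ('top', 'side') [568.5 259.1  14.5] 1.399
mirror ('top',) [485.1 412.7  63.2] 0.075
mirror ('side',) [486.7 410.5  61.8] 0.096
mirror ('top', 'side') [486.3 411.8  64.2] 0.198
lens ('top',) [408.3 250.2   0. ] 0.056
lens ('side',) [410.1 246.8   0. ] 0.129
lens ('top', 'side') [4.091e+02 2.502e+02 1.000e-01] 0.234
post ('top',) [ 5.691e+02 -2.834e+02 -1.000e-01] 0.184
post ('side',) [ 5.696e+02 -2.852e+02  1.000e-01] 0.117
post ('top', 'side') [ 569.8 -284.5   -0. ] 0.312
```

View pics/fit.png

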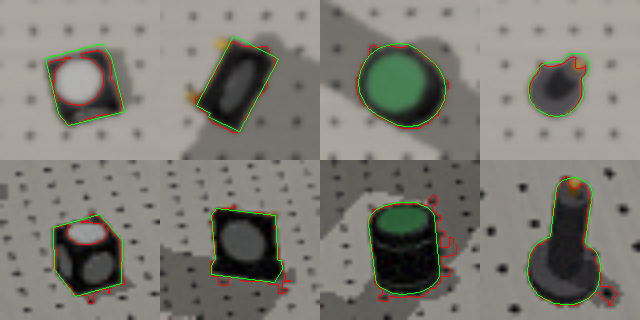

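The overlays match in both views. From them the cube is at (567.5,258.5) yaw 13.5, mirror (486,411.5) yaw 63, lens (409,249) and post (569.5,-284.5). The tray centre is (520,34.5) at yaw −1.7.

```bash
cat >go.py <<'E'
import sys
from h import *
# targets x y z psi -> tool-axis shift and turn from the present pose
s=r.sense(); T=Rt.from_euler("xyz",s["tcp_rot"],degrees=True); psi=s["tcp_rot"][2]
print("t",round(s["time"],1),s["tool_pos"].round(1),s["tcp_rot"].round(1),"gap",round(s["finger_gap"],1),"grip",round(s["grip_force"],1),"F",s["ft_force"].round(1))
for a in sys.argv[1:]:
    x,y,z,p=map(float,a.split(",")); print(T.inv().apply(np.array([x,y,z])-s["tool_pos"]).round(1),"turn",round((psi-p+180)%360-180,1))
E
python3 go.py 567.5,258.5,130,103.5 567.5,258.5,25,103.5
```

```text
t 0.1 [270.2 535.1 241.3] [-179.9   -0.   153.2] gap 85.4 grip 0.0 F [-0.4  0.7 -1.6]
[-390.1 -112.7  111.5] turn 49.7
[-390.1 -112.5  216.5] turn 49.7
```

Call:
{"op": "step_arm", "data": {"rows": [[[-390,-113,112],49.7],[[-390,-113,112],49.7],[[-390,-113,112],49.7],[[-390,-113,112],49.7],[[-390,-113,112],49.7],[[-390,-113,112],49.7],[[-390,-113,112],49.7],[[-390,-113,112],49.7],[[-390,-113,112],49.7],[[-390,-113,112],49.7],[[-390,-113,112],49.7],[[-390,-113,112],49.7]], "fingers": 1, "squeeze": 40}}

```text
time: 1.3
tool_pos: [566.9, 260.0, 130.6]
tcp_rot: [180.0, -0.0, 103.6]
ft_force: [-1.0, -0.2, 0.2]
finger_gap: 85.5
grip_force: 0.0
```

```bash
python3 go.py 567.5,258.5,25,103.5
```

```text
t 1.3 [566.9 260.  130.6] [180.   -0.  103.6] gap 85.5 grip 0.0 F [-1.  -0.2  0.2]
[ -1.7   0.2 105.6] turn 0.1
```

Call:
{"op": "step_arm", "data": {"rows": [[[0,0,30],0],[[-1,0,60],0],[[-1,0,85],0],[[-1,0,98],0],[[-1,0,105],0],[[-1,0,105],0],[[-1,0,105],0]]}}

```text
time: 2.0
tool_pos: [568.8, 258.6, 26.8]
tcp_rot: [179.9, -0.0, 103.5]
ft_force: [0.7, -0.2, 0.5]
finger_gap: 85.2
grip_force: 0.0
```

Call:
{"op": "step_arm", "data": {"rows": [[[0,0,0],0],[[0,0,0],0],[[0,0,0],0],[[0,0,0],0],[[0,0,0],0],[[0,0,0],0],[[0,0,0],0],[[0,0,0],0],[[0,0,0],0],[[0,0,0],0]], "fingers": 0}}

```text
time: 3.0
tool_pos: [568.6, 258.0, 26.1]
tcp_rot: [179.9, -0.0, 103.5]
ft_force: [-0.6, -1.3, 6.2]
finger_gap: 39.1
grip_force: 41.5
```

```bash
python3 go.py 567.5,258.5,110,103.5; python3 - <<'E'
import cv2
from h import *
i=snapshot("side"); cv2.imwrite("pics/g1.png",cv2.resize(i[60:200,230:420],None,fx=3,fy=3))
E
```

```text
t 3.0 [568.6 258.   26.1] [179.9  -0.  103.5] gap 39.1 grip 41.5 F [-0.6 -1.3  6.2]
[  0.8  -0.8 -83.9] turn -0.0
```

View pics/g1.png

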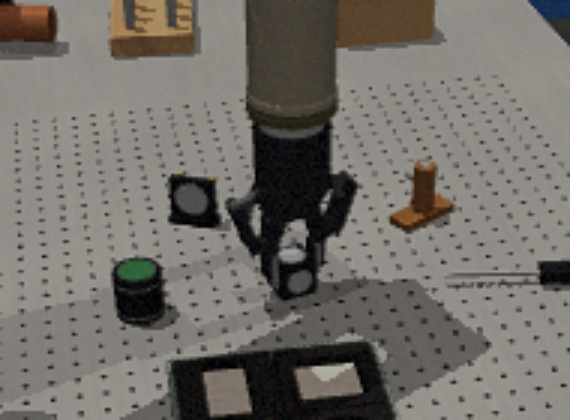

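Cube held (gap 39 mm, grip 41 N). Next I lift it and carry it to the square pocket.

```bash
python3 go.py 569,80.6,90,88.3
```

```text
t 3.0 [568.5 258.   26.1] [179.9  -0.  103.5] gap 39.4 grip 41.5 F [-1.5 -0.1  6.2]
[-172.6  -40.8  -63.9] turn 15.2
```

Call:
{"op": "step_arm", "data": {"rows": [[[0,0,-10],0],[[0,0,-25],0],[[0,0,-45],0],[[0,0,-64],0],[[0,0,-64],0]]}}

```text
time: 3.55
tool_pos: [570.4, 258.8, 93.9]
tcp_rot: [179.6, -0.0, 103.5]
ft_force: [0.3, 0.4, -1.2]
finger_gap: 39.5
grip_force: 40.9
```

```bash
python3 go.py 569,80.6,90,88.3
```

```text
t 3.5 [570.4 258.8  93.9] [179.6  -0.  103.5] gap 39.5 grip 40.9 F [ 0.3  0.4 -1.2]
[-172.9  -43.     3.5] turn 15.2
```

Call:
{"op": "step_arm", "data": {"rows": [[[-40,-10,0],4],[[-85,-21,0],8],[[-130,-32,0],12],[[-160,-39,0],15.2],[[-173,-42,0],15.2],[[-173,-42,0],15.2],[[-173,-42,0],15.2]]}}

```text
time: 4.25
tool_pos: [567.3, 80.5, 89.1]
tcp_rot: [-180.0, -0.0, 88.3]
ft_force: [0.0, 0.8, -0.3]
finger_gap: 39.4
grip_force: 40.9
```

```bash
python3 go.py 569,80.6,38,88.3
```

```text
t 4.2 [567.3  80.5  89.1] [-180.    -0.    88.3] gap 39.4 grip 40.9 F [ 0.   0.8 -0.3]
[ 0.1  1.7 51.1] turn 0.0
```

Call:
{"op": "step_arm", "data": {"rows": [[[0,1,20],0],[[0,1,38],0],[[0,1,46],0],[[0,1,51],0],[[0,1,51],0],[[0,1,51],0],[[0,1,51],0]]}}

```text
time: 4.95
tool_pos: [569.0, 80.0, 39.1]
tcp_rot: [179.9, -0.0, 88.3]
ft_force: [-0.4, -0.1, -1.7]
finger_gap: 39.0
grip_force: 40.8
```

```bash
python3 go.py 569,80.6,37,88.3
```

```text
t 5.0 [569.   80.   39.1] [179.9  -0.   88.3] gap 39.0 grip 40.8 F [-0.4 -0.1 -1.7]
[ 0.6 -0.1  2.1] turn 0.0
```

Call:
{"op": "step_arm", "data": {"rows": [[[0,0,1],0],[[0,0,2],0],[[0,0,2],0],[[0,0,2],0]]}}

```text
time: 5.35
tool_pos: [568.9, 79.8, 37.1]
tcp_rot: [180.0, -0.0, 88.3]
ft_force: [-2.1, 0.2, 4.9]
finger_gap: 39.4
grip_force: 41.5
```

Call:
{"op": "step_arm", "data": {"rows": [[[0,0,0],0],[[0,0,0],0],[[0,0,0],0],[[0,0,0],0],[[0,0,0],0],[[0,0,-30],0],[[0,0,-70],0],[[0,0,-110],0],[[0,0,-110],0],[[0,0,-110],0]], "fingers": 0.9}}

```text
time: 6.35
tool_pos: [569.6, 79.9, 147.9]
tcp_rot: [179.8, -0.0, 88.3]
ft_force: [-0.8, -0.7, -0.1]
finger_gap: 77.1
grip_force: 0.0
```

```bash
python3 go.py 569.5,-284.5,140,88.3; python3 - <<'E'
import cv2
from h import *
i=snapshot("side"); cv2.imwrite("pics/p1.png",i)
E
```

```text
t 6.3 [569.6  79.9 147.9] [179.8  -0.   88.3] gap 77.1 grip 0.0 F [-0.8 -0.7 -0.1]
[-364.2   10.7    7.9] turn 0.0
```

Call:
{"op": "step_arm", "data": {"rows": [[[-364,11,7],0],[[-364,11,7],0],[[-364,11,7],0],[[-364,11,7],0],[[-364,11,7],0],[[-364,11,7],0],[[-364,11,7],0],[[-364,11,7],0],[[-364,11,7],0],[[-364,11,7],0],[[-364,11,7],0]]}}

```text
time: 7.5
tool_pos: [568.5, -282.5, 138.4]
tcp_rot: [-179.9, -0.1, 88.4]
ft_force: [0.2, -0.2, 1.0]
finger_gap: 76.7
grip_force: 0.0
```

```bash
python3 go.py 569.5,-284.5,40,88.3; python3 - <<'E'
import cv2
from h import *
i=snapshot("side"); cv2.imwrite("pics/p2.png",np.hstack([cv2.resize(i[160:240,280:380],None,fx=4,fy=4),cv2.resize(i[200:280,300:400],None,fx=4,fy=4)]))
E
```

```text
t 7.5 [ 568.5 -282.5  138.4] [-1.799e+02 -1.000e-01  8.840e+01] gap 76.7 grip 0.0 F [ 0.2 -0.2  1. ]
[-2.1  1.2 98.4] turn 0.1
```

View pics/p2.png

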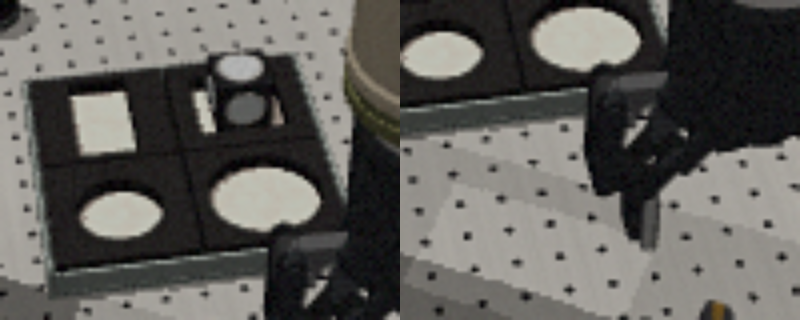

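The cube stands squarely in its recess (around (240,105) in the crop). Next I descend on the post.

Call:
{"op": "step_arm", "data": {"rows": [[[-2,0,30],0],[[-2,0,60],0],[[-2,0,82],0],[[-2,0,93],0],[[-2,0,98],0],[[-2,0,98],0],[[-2,0,98],0]]}}

```text
time: 8.25
tool_pos: [569.6, -286.6, 42.9]
tcp_rot: [179.9, 0.1, 88.3]
ft_force: [0.8, -0.2, -0.4]
finger_gap: 77.0
grip_force: 0.0
```

Call:
{"op": "step_arm", "data": {"rows": [[[0,0,0],0],[[0,0,0],0],[[0,0,0],0],[[0,0,0],0],[[0,0,0],0],[[0,0,0],0],[[0,0,0],0],[[0,0,0],0],[[0,0,0],0],[[0,0,0],0],[[0,0,0],0],[[0,0,0],0]], "fingers": 0}}

```text
time: 9.45
tool_pos: [568.7, -286.5, 41.5]
tcp_rot: [180.0, 0.0, 88.3]
ft_force: [-2.3, -0.2, 5.0]
finger_gap: 16.8
grip_force: 39.2
```

```bash
python3 go.py 569.5,-284.5,130,88.3
```

```text
t 9.4 [ 568.7 -286.5   41.5] [180.    0.   88.3] gap 16.8 grip 39.2 F [-2.3 -0.2  5. ]
[  2.    0.8 -88.5] turn -0.0
```

Call:
{"op": "step_arm", "data": {"rows": [[[0,0,-10],0],[[0,0,-30],0],[[0,0,-60],0],[[0,0,-88],0],[[0,0,-88],0],[[0,0,-88],0]]}}

```text
time: 10.05
tool_pos: [568.9, -286.4, 129.8]
tcp_rot: [179.9, 0.0, 88.3]
ft_force: [0.1, 0.6, -2.4]
finger_gap: 17.0
grip_force: 39.3
```

```bash
python3 go.py 471.2,-13,125,88.3
```

```text
t 10.1 [ 568.9 -286.4  129.8] [179.9   0.   88.3] gap 17.0 grip 39.3 F [ 0.1  0.6 -2.4]
[ 270.4 -105.7    4.5] turn 0.0
```

Call:
{"op": "step_arm", "data": {"rows": [[[40,-16,2],0],[[85,-33,4],0],[[130,-51,4],0],[[175,-68,4],0],[[215,-84,4],0],[[250,-98,4],0],[[270,-106,4],0],[[270,-106,4],0],[[270,-106,4],0],[[270,-106,4],0]]}}

```text
time: 11.05
tool_pos: [470.4, -14.0, 124.5]
tcp_rot: [-179.9, 0.0, 88.3]
ft_force: [-0.1, -0.4, -1.4]
finger_gap: 17.0
grip_force: 39.5
```

```bash
python3 go.py 471.2,-13,53,88.3
```

```text
t 11.1 [470.4 -14.  124.5] [-179.9    0.    88.3] gap 17.0 grip 39.5 F [-0.1 -0.4 -1.4]
[ 1.   0.9 71.5] turn -0.0
```

Call:
{"op": "step_arm", "data": {"rows": [[[1,1,25],0],[[1,1,48],0],[[1,1,60],0],[[1,1,66],0],[[1,1,70],0],[[1,1,72],0],[[1,1,72],0],[[1,1,72],0],[[1,1,72],0]]}}

```text
time: 11.95
tool_pos: [472.2, -12.4, 54.0]
tcp_rot: [179.9, 0.0, 88.3]
ft_force: [0.4, -0.2, -1.1]
finger_gap: 17.3
grip_force: 39.6
```

```bash
python3 go.py 471.2,-13,52.5,88.3; python3 - <<'E'
import cv2
from h import *
i=snapshot("side"); cv2.imwrite("pics/p3.png",cv2.resize(i[150:250,260:390],None,fx=4,fy=4))
E
```

```text
t 11.9 [472.2 -12.4  54. ] [179.9   0.   88.3] gap 17.3 grip 39.6 F [ 0.4 -0.2 -1.1]
[-0.7 -1.   1.5] turn 0.0
```

View pics/p3.png

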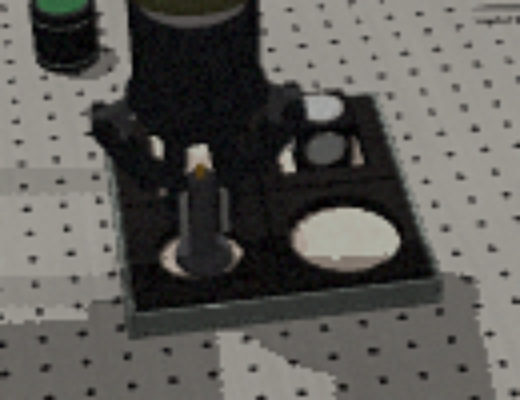

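The post sits inside the small round recess (around (205,255)). I'll lower it the last 1–2 mm, release and retreat.

Call:
{"op": "step_arm", "data": {"rows": [[[0,0,1],0],[[0,0,2],0],[[0,0,2],0],[[0,0,2],0]]}}

```text
time: 12.4
tool_pos: [472.1, -12.4, 52.5]
tcp_rot: [180.0, 0.0, 88.3]
ft_force: [-4.9, 0.7, 10.1]
finger_gap: 16.6
grip_force: 40.8
```

Call:
{"op": "step_arm", "data": {"rows": [[[0,0,0],0],[[0,0,0],0],[[0,0,0],0],[[0,0,0],0],[[0,0,0],0],[[0,0,-20],0],[[0,0,-50],0],[[0,0,-90],0],[[0,0,-110],0],[[0,0,-110],0],[[0,0,-110],0]], "fingers": 0.6}}

```text
time: 13.5
tool_pos: [471.9, -12.4, 161.3]
tcp_rot: [180.0, 0.0, 88.3]
ft_force: [0.3, -0.6, -1.0]
finger_gap: 51.2
grip_force: 0.0
```

```bash
python3 go.py 409,249,130,88.3
```

```text
t 13.5 [471.9 -12.4 161.3] [180.    0.   88.3] gap 51.2 grip 0.0 F [ 0.3 -0.6 -1. ]
[259.4 -70.6  31.3] turn -0.0
```

Call:
{"op": "step_arm", "data": {"rows": [[[259,-71,31],0],[[259,-71,31],0],[[259,-71,31],0],[[259,-71,31],0],[[259,-71,31],0],[[259,-71,31],0],[[259,-71,31],0],[[259,-71,31],0],[[259,-71,31],0],[[259,-71,31],0]], "fingers": 1}}

```text
time: 14.5
tool_pos: [408.7, 247.5, 130.0]
tcp_rot: [-180.0, 0.0, 88.2]
ft_force: [0.5, -0.3, -0.1]
finger_gap: 85.4
grip_force: 0.0
```

```bash
python3 go.py 409,249,30,88.3
```

```text
t 14.5 [408.7 247.5 130. ] [-180.     0.    88.2] gap 85.4 grip 0.0 F [ 0.5 -0.3 -0.1]
[  1.6   0.3 100. ] turn -0.1
```

Call:
{"op": "step_arm", "data": {"rows": [[[1,0,30],0],[[1,0,60],0],[[1,0,85],0],[[1,0,95],0],[[1,0,101],0],[[1,0,101],0],[[1,0,101],0]]}}

```text
time: 15.2
tool_pos: [409.5, 249.9, 30.6]
tcp_rot: [179.9, -0.0, 88.3]
ft_force: [-0.4, 1.2, -0.0]
finger_gap: 85.5
grip_force: 0.0
```

Call:
{"op": "step_arm", "data": {"rows": [[[0,0,0],0],[[0,0,0],0],[[0,0,0],0],[[0,0,0],0],[[0,0,0],0],[[0,0,0],0],[[0,0,0],0],[[0,0,0],0],[[0,0,0],0],[[0,0,0],0]], "fingers": 0}}

```text
time: 16.2
tool_pos: [409.1, 250.0, 30.3]
tcp_rot: [179.9, -0.0, 88.3]
ft_force: [-1.5, -1.2, 5.4]
finger_gap: 48.9
grip_force: 41.1
```

```bash
python3 go.py 409,249,130,88.3
```

```text
t 16.2 [409.1 250.   30.3] [179.9  -0.   88.3] gap 48.9 grip 41.1 F [-1.5 -1.2  5.4]
[ -1.    0.1 -99.7] turn 0.0
```

Call:
{"op": "step_arm", "data": {"rows": [[[0,0,-10],0],[[0,0,-30],0],[[0,0,-60],0],[[0,0,-90],0],[[0,0,-105],0],[[0,0,-105],0],[[0,0,-105],0]]}}

```text
time: 16.9
tool_pos: [408.4, 249.6, 134.3]
tcp_rot: [180.0, -0.0, 88.3]
ft_force: [0.5, 0.0, -2.2]
finger_gap: 48.6
grip_force: 41.7
```

```bash
python3 go.py 566.2,-14.4,130,88.3
```

```text
t 16.9 [408.4 249.6 134.3] [180.   -0.   88.3] gap 48.6 grip 41.7 F [ 0.5  0.  -2.2]
[-259.3  165.6    4.3] turn 0.0
```

Call:
{"op": "step_arm", "data": {"rows": [[[-37,24,0],0],[[-74,47,0],0],[[-111,71,0],0],[[-148,95,0],0],[[-185,118,2],0],[[-222,142,3],0],[[-248,158,4],0],[[-259,166,4],0],[[-259,166,4],0],[[-259,166,4],0],[[-259,166,4],0]]}}

```text
time: 18.0
tool_pos: [565.8, -12.8, 129.7]
tcp_rot: [-179.9, -0.0, 88.4]
ft_force: [-0.8, 0.2, -1.6]
finger_gap: 49.1
grip_force: 41.8
```

```bash
python3 go.py 566.2,-14.4,41.5,88.3
```

```text
t 18.0 [565.8 -12.8 129.7] [-179.9   -0.    88.4] gap 49.1 grip 41.8 F [-0.8  0.2 -1.6]
[-1.7  0.6 88.2] turn 0.1
```

Call:
{"op": "step_arm", "data": {"rows": [[[-1,0,25],0],[[-1,0,50],0],[[-1,0,70],0],[[-1,0,80],0],[[-1,0,85],0],[[-1,0,88],0],[[-1,0,88],0],[[-1,0,88],0],[[-1,0,88],0]]}}

```text
time: 18.9
tool_pos: [567.3, -15.3, 43.3]
tcp_rot: [179.9, 0.0, 88.3]
ft_force: [0.0, -0.1, -1.6]
finger_gap: 49.1
grip_force: 41.8
```

```bash
python3 go.py 566.2,-14.4,41.3,88.3
```

```text
t 18.9 [567.3 -15.3  43.3] [179.9   0.   88.3] gap 49.1 grip 41.8 F [ 0.  -0.1 -1.6]
[ 0.8 -1.2  2. ] turn -0.0
```

Call:
{"op": "step_arm", "data": {"rows": [[[0,0,1],0],[[0,0,2],0],[[0,0,2],0],[[0,0,2],0]]}}

```text
time: 19.3
tool_pos: [567.1, -15.3, 41.3]
tcp_rot: [180.0, 0.0, 88.3]
ft_force: [-2.4, -0.3, 7.0]
finger_gap: 48.8
grip_force: 42.5
```

Call:
{"op": "step_arm", "data": {"rows": [[[0,0,0],0],[[0,0,0],0],[[0,0,0],0],[[0,0,0],0],[[0,0,0],0],[[0,0,-20],0],[[0,0,-50],0],[[0,0,-90],0],[[0,0,-115],0],[[0,0,-115],0],[[0,0,-115],0]], "fingers": 0.85}}

```text
time: 20.4
tool_pos: [567.1, -15.2, 155.8]
tcp_rot: [179.9, 0.0, 88.3]
ft_force: [0.2, 0.9, -0.6]
finger_gap: 72.5
grip_force: 0.0
```

```bash
python3 go.py 486,411.5,140,153
```

```text
t 20.4 [567.1 -15.2 155.8] [179.9   0.   88.3] gap 72.5 grip 0.0 F [ 0.2  0.9 -0.6]
[424.1 -93.7  15.6] turn -64.7
```

Call:
{"op": "step_arm", "data": {"rows": [[[424,-94,15],-64.7],[[424,-94,15],-64.7],[[424,-94,15],-64.7],[[424,-94,15],-64.7],[[424,-94,15],-64.7],[[424,-94,15],-64.7],[[424,-94,15],-64.7],[[424,-94,15],-64.7],[[424,-94,15],-64.7],[[424,-94,15],-64.7],[[424,-94,15],-64.7],[[424,-94,15],-64.7]], "fingers": 0.8}}

```text
time: 21.6
tool_pos: [485.0, 410.1, 138.8]
tcp_rot: [-179.9, -0.0, 153.0]
ft_force: [0.9, 0.2, 0.2]
finger_gap: 68.2
grip_force: 0.0
```

```bash
python3 go.py 486,411.5,32,153; python3 - <<'E'
import cv2
from h import *
i=snapshot("side"); cv2.imwrite("pics/p4.png",cv2.resize(i[60:260,250:400],None,fx=3,fy=3))
E
```

```text
t 21.6 [485.  410.1 138.8] [-179.9   -0.   153. ] gap 68.2 grip 0.0 F [0.9 0.2 0.2]
[ -0.4   2.  106.8] turn -0.0
```

View pics/p4.png

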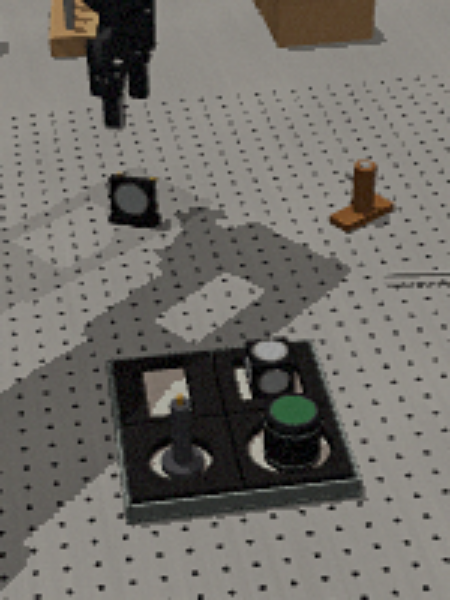

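The cube, post and lens all stand in their recesses, and the mirror mount is still at (133,200) in the crop. Next I descend on the mirror mount.

Call:
{"op": "step_arm", "data": {"rows": [[[0,1,30],0],[[0,1,60],0],[[0,1,85],0],[[0,1,98],0],[[0,1,106],0],[[0,1,106],0],[[0,1,106],0]]}}

```text
time: 22.35
tool_pos: [486.7, 412.6, 35.7]
tcp_rot: [179.9, 0.0, 153.0]
ft_force: [-0.3, -0.2, 0.3]
finger_gap: 68.2
grip_force: 0.0
```

Call:
{"op": "step_arm", "data": {"rows": [[[0,0,0],0],[[0,0,0],0],[[0,0,0],0],[[0,0,0],0],[[0,0,0],0],[[0,0,0],0],[[0,0,0],0],[[0,0,0],0],[[0,0,0],0],[[0,0,0],0],[[0,0,0],0],[[0,0,0],0]], "fingers": 0}}

```text
time: 23.55
tool_pos: [485.9, 412.5, 34.7]
tcp_rot: [180.0, 0.0, 153.0]
ft_force: [-0.8, -0.2, 4.8]
finger_gap: 11.1
grip_force: 41.7
```

```bash
python3 go.py 486,411.5,140,153; python3 - <<'E'
import cv2
from h import *
i=snapshot("side"); j=snapshot("top");cv2.imwrite("pics/p5.png",np.hstack([cv2.resize(i[80:160,260:340],None,fx=5,fy=5),cv2.resize(j[160:240,140:220],None,fx=5,fy=5)]))
E
```

```text
t 23.6 [485.9 412.5  34.7] [180.   0. 153.] gap 11.1 grip 41.7 F [-0.8 -0.2  4.8]
[  -0.6   -0.8 -105.3] turn 0.0
```

View pics/p5.png

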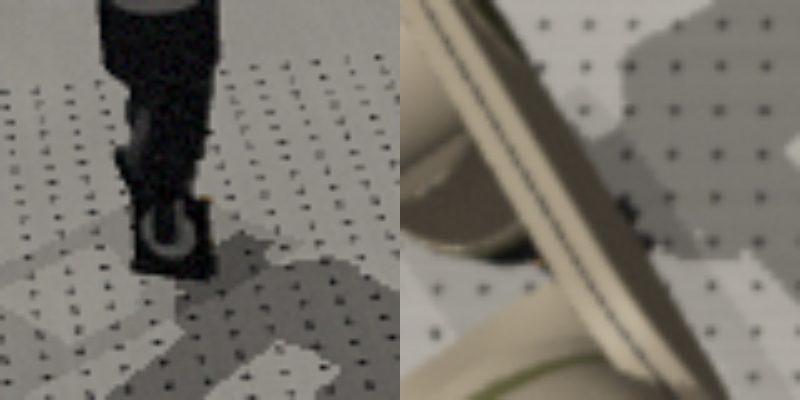

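The plate is pinched in the middle (gap 11 mm). I lift it and move to the slot.

Call:
{"op": "step_arm", "data": {"rows": [[[0,0,-10],0],[[0,0,-30],0],[[0,0,-60],0],[[0,0,-90],0],[[0,0,-105],0],[[0,0,-105],0],[[0,0,-105],0]]}}

```text
time: 24.35
tool_pos: [485.3, 412.0, 138.2]
tcp_rot: [-179.9, -0.0, 153.0]
ft_force: [-0.1, 0.2, -1.7]
finger_gap: 11.5
grip_force: 40.7
```

```bash
python3 go.py 474,83.4,130,88.3
```

```text
t 24.4 [485.3 412.  138.2] [-179.9   -0.   153. ] gap 11.5 grip 40.7 F [-0.1  0.2 -1.7]
[-139.1 -297.9    8.4] turn 64.7
```

Call:
{"op": "step_arm", "data": {"rows": [[[-14,-30,1],6],[[-28,-60,2],12],[[-42,-90,3],19],[[-56,-120,4],26],[[-70,-150,5],33],[[-84,-180,6],40],[[-98,-210,7],47],[[-112,-240,8],54],[[-126,-270,8],60],[[-139,-298,8],64.7],[[-139,-298,8],64.7],[[-139,-298,8],64.7]]}}

```text
time: 25.55
tool_pos: [473.1, 83.2, 129.4]
tcp_rot: [-179.8, -0.0, 88.2]
ft_force: [0.1, -0.2, -1.3]
finger_gap: 11.4
grip_force: 40.7
```

```bash
python3 go.py 474,83.4,46,88.3
```

```text
t 25.6 [473.1  83.2 129.4] [-179.8   -0.    88.2] gap 11.4 grip 40.7 F [ 0.1 -0.2 -1.3]
[ 0.2  1.2 83.4] turn -0.1
```

Call:
{"op": "step_arm", "data": {"rows": [[[0,0,25],0],[[0,0,45],0],[[0,0,55],0],[[0,0,60],0],[[0,0,60],0],[[0,0,60],0]]}}

```text
time: 26.15
tool_pos: [474.8, 84.0, 72.0]
tcp_rot: [179.9, -0.0, 88.3]
ft_force: [0.8, 0.3, -0.3]
finger_gap: 11.2
grip_force: 40.6
```

```bash
python3 go.py 474,83.4,46,88.3; python3 - <<'E'
import cv2
from h import *
i=snapshot("side"); cv2.imwrite("pics/p6.png",cv2.resize(i[130:240,270:390],None,fx=5,fy=5))
E
```

```text
t 26.1 [474.8  84.   72. ] [179.9  -0.   88.3] gap 11.2 grip 40.6 F [ 0.8  0.3 -0.3]
[-0.6 -0.8 26. ] turn 0.0
```

View pics/p6.png

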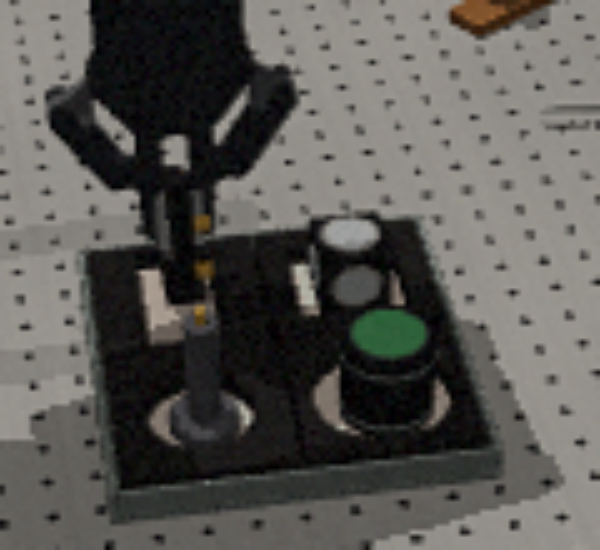

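The mount hangs aligned over the slot (around (180,260)) and clear of the neighbours. I'll lower and release it.

Call:
{"op": "step_arm", "data": {"rows": [[[0,0,8],0],[[0,0,15],0],[[0,0,20],0],[[0,0,24],0],[[0,0,25],0],[[0,0,26],0],[[0,0,26],0],[[0,0,26],0]]}}

```text
time: 27.0
tool_pos: [474.3, 83.7, 45.7]
tcp_rot: [-180.0, 0.0, 88.3]
ft_force: [-3.9, -0.9, 4.9]
finger_gap: 11.5
grip_force: 41.7
```

```bash
python3 go.py 474,83.4,45.5,88.3
```

```text
t 27.0 [474.3  83.7  45.7] [-180.     0.    88.3] gap 11.5 grip 41.7 F [-3.9 -0.9  4.9]
[-0.3 -0.3  0.2] turn 0.0
```

Call:
{"op": "step_arm", "data": {"rows": [[[0,0,0],0],[[0,0,0],0],[[0,0,0],0],[[0,0,0],0],[[0,0,0],0],[[0,0,0],0],[[0,0,-20],0],[[0,0,-50],0],[[0,0,-90],0],[[0,0,-130],0],[[0,0,-150],0],[[0,0,-150],0]], "fingers": 0.5}}

```text
time: 28.2
tool_pos: [476.7, 83.9, 199.6]
tcp_rot: [179.6, -0.0, 88.3]
ft_force: [0.5, 0.8, 0.2]
finger_gap: 42.7
grip_force: 0.0
```

Call:
{"op": "step_arm", "data": {"rows": [[[200,0,-50],0],[[200,0,-50],0],[[200,0,-50],0],[[200,0,-50],0],[[200,0,-50],0],[[200,0,-50],0],[[200,0,-50],0]]}}

```text
time: 28.9
tool_pos: [479.7, 282.6, 243.7]
tcp_rot: [-179.9, 0.1, 88.3]
ft_force: [-0.1, -0.3, -0.2]
finger_gap: 42.2
grip_force: 0.0
```

```bash
python3 go.py; python3 - <<'E'
import cv2
from h import *
i=snapshot("side"); j=snapshot("top")
cv2.imwrite("pics/p7.png",np.hstack([cv2.resize(i[130:260,270:400],(520,520)),cv2.resize(j[150:240,270:360],(280,280)) if 0 else cv2.copyMakeBorder(cv2.resize(j[155:240,275:360],(280,280)),0,240,0,0,0)]))
cv2.imwrite("pics/p8.png",i)
E
```

```text
t 28.9 [479.7 282.6 243.7] [-1.799e+02  1.000e-01  8.830e+01] gap 42.2 grip 0.0 F [-0.1 -0.3 -0.2]
```

View pics/p7.png

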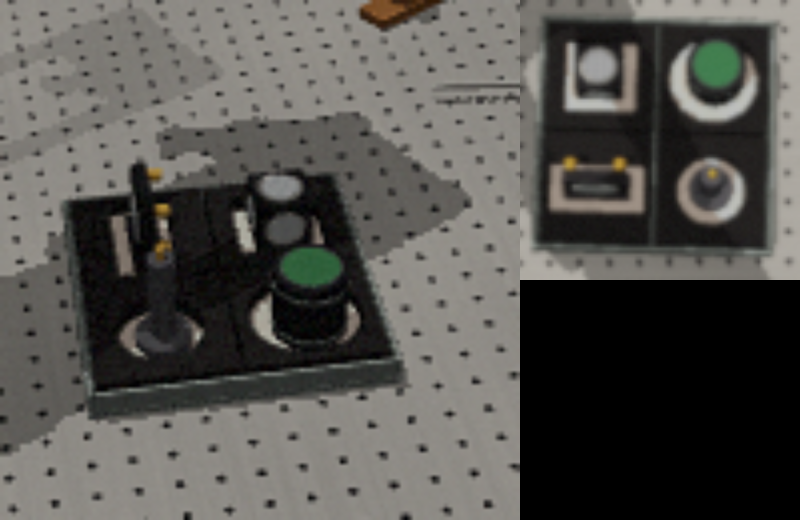

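View pics/p8.png

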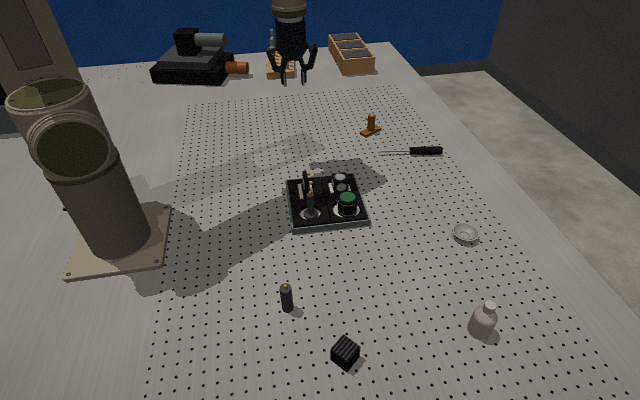

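All four parts stand upright in their recesses. The plain post (286,298) and block (345,352) haven't moved, and the arm is clear, so I'm handing in.

```bash
python3 -c "
from bench import r
print(r.hand_in())"
```

```text
the job is handed in; nothing more can be done
None
```

I packed the cube, pedestal post, lens and mirror mount upright in their own recesses, left the block and plain post where they stood, and handed the job in after about 29 s of the 112 s allowed; no verdict came back.

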